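# Feed one bush from the magazine into the gauging nest

### The job

Feed the next bronze bush to the gauging nest: press the feeder's black palm plunger once, all the way down, and let it spring back up, then push the bush that came out along the fence, standing upright, until it is fully home against the end wall of the nest. Use only the fingertips or the outside of the fingers: nothing is gripped or lifted. The other bushes stay in the magazine, and the plug gauge, loupe and gear blank beside the feeder stay where they are.

Things in the scene. Friction and masses are not known exactly. Their poses are not given: they have to be found in the camera images.
- feeder: Bush feeder fixed to the bench: an L-shaped aluminium plate, 195 x 203 mm over all, 6 mm thick, with all below on it (its far right quarter, x over 20, y under 4 mm, is bare bench). Origin on the bench, under the plate; x = lane direction, towards the nest; y = direction in which bushes are ejected; z up. The grey plunger head with its gears takes x -56 to -10, y -100 to -42 mm and is 83 mm high.
- magazine_floor (a point): Point on the plate's top (6 mm above the bench) on the axis of the magazine, where the lowest bush stands; at x -30, y 0 mm of the feeder. The magazine is four upright steel angle posts with a collar, 47 x 47 mm outside, top 72 mm above the bench.
- plunger_top (a point): Centre of the top face of the black mushroom palm button (40 mm across) on the feeder's vertical plunger; moves with it. Up, it is 122.5 mm above the bench; fully pressed, 92.5 mm. At x -41, y -81 mm of the feeder.
- plunger (a joint): Travel of the plunger in m: 0 up, 0.030 fully down on a solid stop. It takes 4 to 15 N and springs back by itself. By rack and pinion a slide pushes the lowest bush 43 mm out in the feeder's +y, to stand in the lane at about x -30, y +43 mm, clear of the magazine and close to the fence. As the plunger rises the next bush drops; a second press would eject that one.
- fence_mid (a point): Middle of the top edge of the fence's inner face, 15 mm above the bench. The fence is a straight polished steel bar along the feeder's x, 9 mm high above the plate, from x -72 to +114 mm; its inner face is at y +60 mm. The lane runs along it.
- nest_seat (a point): Where the centre of a bush is when fully home: 11 mm above the plate, y +43 mm of the feeder, 74 to 102 mm in +x beyond the ejected bush. Axes as the feeder's. A polished steel end wall, 18 mm high, stands 16 mm beyond it in +x; a cheek, 9 mm high, 17.5 mm to its -y side, with a slanted lead-in from 18 mm before it; the fence on its +y side. The rear half of a seated bush stands free.
- bush_1_mid (a point): Centre (half-way up) of the lowest bush in the magazine, the one to be fed: a bronze cylinder with a bore, 32 mm across, 22 mm high, standing upright, 50 to 90 g; the centre is 11 mm above what it stands on.
- bush_2_mid (a point): Centre of the second bush in the magazine, equal to the first and standing on it.
- bush_3_mid (a point): Centre of the third bush, the top one, equal to the others and standing on the second.
- plug_gauge: Steel plug gauge, 48 x 87 x 18 mm, lying loose on the bench left of the fence; a bystander. Origin under its centre.
- loupe: Black loupe, 42 mm across, 41 mm high, standing loose left of the fence; a bystander. Origin under its centre.
- gear_blank: Gear blank with hub, 48 mm across, 22 mm high, standing loose on the bench in the corner of the L-shaped plate, right of the nest; a bystander. Origin under its centre.

How it is judged:
By the outcome, as a careful person would: the job done as asked, in the order asked, and still so for the second after the job is handed in, with the robot touching nothing.
It also fails if it takes over 40 s, if anything falls off the work surface, if the arm or the gripper's body presses on something with over 40 N, if the wrist force passes 120 N, or if a joint passes its speed limit or range.

### The arm

A 6-joint arm with a two-finger parallel gripper is mounted at the origin on a cart in front of the work surface, level with it; the furniture and walls round the work are solid. World frame = base frame: x ahead of the robot, y to its left, z up, the work surface at z = 0. Lengths are in m, angles in degrees, forces in N, time in s.
With the tool pointing down it reaches from about 0.4 to 0.825 m from the base axis. Payload 7 kg.
Tool frame: the origin (TCP) lies at the very end of the fingers, on their centre line; the grasp point (between the pads) lies 19 mm behind it; z points along the fingers, y is the line along which they close (so a half turn about z gives the same grasp; the last joint's range is limited). The gripper opens to 88 mm and grips with 3 to 60 N. Pads are 19 mm wide; open, the fingers measure 130 mm over their backs; the gripper's body (78 mm by 193 mm) begins 47 mm behind the grasp point.
Start: joints at [91.794, 20.546, 0.682, 0, -70.136, -16.507], TCP at [0.171, 0.653, 0.227] pointing down, gripper open.
Joint ranges: [-176.03, 176.03], [-82.01, 121.73], [-58.28, 71.71], [-173.87, 95.51], [-174.79, -0.11], [-173.66, 173.66]. Speed limits (degrees/s): [136.94, 136.94, 172.46, 180, 180, 180].

### API

Orientations are given as [roll, pitch, yaw] about the fixed x, y, z axes, in that order (R = Rz(yaw) Ry(pitch) Rx(roll)).
In Python, from plant import r gives the robot as it stands. The module is installed in compiled form; this text tells all that it offers.
- The arm moves only by the tool jog_arm, never from a script. Its arguments are lists of equal length, an entry for each row: "travel": the shift along the tool's x, y, z each as a share of 50 cm, from -1 to 1, a list of three; "dr": the turn, a rotation vector about the tool's x, y, z each as a share of 360 degrees, from -1 to 1, a list of three; "claw": the opening, from 0 (shut) to 1 (fully open). A call has exactly 10 rows; each row is the pose to reach, as a shift and turn from the pose commanded when the call began, along the tool's axes at that moment, turning the shorter way round; what a row does not reach only later rows make up. A row lasts 1/8 s, in which the tool goes at most 62.5 mm and 10.7 degrees, less where a joint would pass 70% of its speed; a pose out of reach is approached as far as the arm can. A call with a number of a shift or a turn outside -1 to 1 is refused whole. A call with a gripper value outside its range is refused whole. The fingers move at their own pace and stop on an object; "newtons" is the grip in N (left out, the last holds). Time passes only in rows, so rows that repeat a pose let the fingers close, or fill a call up. It gives the time, the measured TCP pose, the force, the opening and the grip force at its end, in the units of the state.
- r.get_state(): the state, without advancing time (a new reading comes with each control period).
- r.capture(name): name is "side" or "top" or "wrist"; returns a dict with "pixels" (420x560x3 uint8, red, green, blue), "range_z" (420x560 float32, m along the optical axis (not along the pixel's ray), 0 where there is no reading), "fx", "fy", "cx", "cy" (pixels), "dist_coeffs" ([k1, k2, p1, p2, k3] as OpenCV has them; the pictures are not rectified), "position" and "attitude" of the camera in the world; the wrist camera has in their place "hand_eye" (4x4, takes a point from camera to tool coordinates, whose origin is the TCP and whose axes are the flange's). Camera axes: x right, y up, looking along -z (the intrinsics and any distortion apply to the point x, -y, -z); pixel columns grow to the right and rows downward; lengths in m; the calibration is good to about 2 mm. A picture is of the moment at which its call begins: read the wrist's pose just before it.
- r.close_job(): hands the job in; it is judged then, once.
Trained networks look in the newest picture that a camera, given by its name, has taken for a name from the list of things; names that differ only in an ending like _2 or _b are one class to them, and where a whole thing is asked for, a point or a joint stands for the part that bears it (a point fixed in the world has none). Each returns a list of dicts, best first, with "conf" (0 to 1); they miss things now and then, are a little off and sometimes report something else, mostly with a low value. They report only what shows in the picture. A call takes as long as a camera call.
- r.boxes_of(name, camera): "extent" ([left, top, right, bottom] in pixels, round what is visible of it).
- r.regions_of(name, camera): "pixels" (420x560 bool, what is visible of it) and "extent" ([left, top, right, bottom] in pixels, round what is visible of it).
- r.tip_of(name, camera): "at" ([column, row] in pixels: a listed point, or the origin of a listed thing).
The state is a dict: "time_s": time; "joints": joint angles; "qd": joint speeds; "joint_torque": joint torques, N m; "tcp_pos": TCP position; "eef_rot": TCP orientation; "contact_force": force on the tool from outside, world axes, zero at the start; "moment": the same for the moment, N m; "gripper_width": finger opening in m; "gripper_force": force on a finger pad.
Only numpy, scipy, OpenCV 4.12 (cv2) and the standard library are available. Lean on these libraries where they do the work, as an engineer would, in place of code of your own. Each camera call takes 0.05 s, during which the arm holds its last target. There are 200 camera calls.

## Working session

There is one attempt and no reset: what is moved stays moved. The work goes in short steps, Python scripts to look and compute and a tool call to move; the robot and the scene stay as the last step left them, time stands still between calls to the robot, and variables do not carry over. Pictures are saved under pics/ and viewed, at most 10 in all, crops included, and the job is handed in when it is done.

Besides the shell and the picture viewer there is one more tool, called after ">>>" as name(argument=value, ...) on one line, values as JSON. jog_arm: Moves the arm, as the interface text tells. Its arguments: {"type":"object","properties":{"travel":{"type":"array"},"dr":{"type":"array"},"claw":{"type":"array"},"newtons":{"type":"number"}},"required":["travel","dr","claw"]}

```bash
mkdir -p pics; cat > h.py <<'E'
import numpy as np, cv2
from scipy.spatial.transform import Rotation as R
from plant import r
def pose(s): return np.array(s['tcp_pos']), R.from_euler('xyz',s['eef_rot'],degrees=True)
def cam(name):
    s=r.get_state(); c=r.capture(name); c['s']=s
    if name=='wrist':
        p,q=pose(s); T=np.eye(4);T[:3,:3]=q.as_matrix();T[:3,3]=p
        c['T']=T@np.array(c['hand_eye'])
    return c
def K(c): return np.array([[c['fx'],0,c['cx']],[0,c['fy'],c['cy']],[0,0,1.]])
def ray(c,uv):
    u=cv2.undistortPoints(np.array([[uv]],float),K(c),np.array(c['dist_coeffs'],float))[0,0]
    return np.array([u[0],-u[1],-1.])
def w(c,v):
    return c['T'][:3,:3]@v, c['T'][:3,3]
def at_z(c,uv,z):
    d,o=w(c,ray(c,uv)); return o+d*(z-o[2])/d[2]
def at_range(c,uv):
    x,y=int(round(uv[0])),int(round(uv[1])); p=c['range_z'][max(0,y-1):y+2,max(0,x-1):x+2]; p=p[p>0]
    if not len(p): return None
    d,o=w(c,ray(c,uv)); return o+d*np.median(p)
E
python3 - <<'E'
from h import *
s=r.get_state(); print(s)
for n in ['top','side']:
    c=r.capture(n); print(n,c['position'],c['attitude'],c['fx'],c['dist_coeffs'])
    cv2.imwrite(f'pics/{n}0.png',c['pixels'][:,:,::-1])
    for k in ['magazine_floor','plunger_top','fence_mid','nest_seat','bush_1_mid','bush_3_mid','feeder','plug_gauge','loupe','gear_blank']:
        print(k,[(np.round(d['at'],1),round(d['conf'],2)) for d in r.tip_of(k,n)[:2]])
E
```

```text
{'time_s': 0.0, 'joints': array([ 9.17905325e+01,  2.05912927e+01,  6.32336719e-01, -1.85244513e-02,
       -7.01353362e+01, -1.65073814e+01]), 'qd': array([-0.0070152 ,  0.11028615, -0.01766432, -0.09766313, -0.02541089,
        0.01018914]), 'joint_torque': array([-5.14579770e-04, -5.82719886e+01,  2.93049413e+01,  6.99698031e+00,
        6.92967908e-03, -1.53584938e-04]), 'tcp_pos': array([0.1713851 , 0.65236758, 0.2256184 ]), 'eef_rot': array([ 1.79904646e+02, -1.00981660e-02, -1.47231495e+01]), 'contact_force': array([-0.70065406, -0.69971779,  0.2124858 ]), 'moment': array([-0.00486078, -0.0138875 ,  0.05490523]), 'gripper_force': 0.0, 'gripper_width': 0.08777313024224305}
top [0.43341992 0.09037037 1.06028795] [  8.67282794   1.34976406 -90.00015606] 510.4322308803164 [0.03196082 0.         0.         0.         0.        ]
magazine_floor [(array([316.5, 249.1]), 0.75)]
plunger_top [(array([365. , 245.8]), 0.55)]
fence_mid [(array([286.7, 227.5]), 0.68)]
nest_seat [(array([290.8, 213. ]), 0.57), (array([315.7, 235.5]), 0.4)]
bush_1_mid []
bush_3_mid []
feeder [(array([314.8, 234.3]), 0.67), (array([245.8, 204.4]), 0.63)]
plug_gauge [(array([248.8, 245. ]), 0.63), (array([318.3, 235.4]), 0.42)]
loupe [(array([244.7, 203.4]), 0.55)]
gear_blank [(array([341.1, 181. ]), 0.94)]
side [ 0.92556489 -0.52086114  0.72989154] [49.58552212 -1.1402578  29.99032006] 545.2560171796581 [0.01620452 0.         0.         0.         0.        ]
magazine_floor [(array([243.2, 270.1]), 0.62)]
plunger_top [(array([208.9, 248.8]), 0.93)]
fence_mid [(array([278.7, 251.1]), 0.79)]
nest_seat [(array([294.7, 264.4]), 0.89)]
bush_1_mid [(array([256.7, 280.2]), 0.56)]
bush_3_mid [(array([238.5, 251. ]), 0.76)]
feeder [(array([256.9, 278.6]), 0.88)]
plug_gauge [(array([279.5, 227.7]), 0.67)]
loupe [(array([330.3, 244. ]), 0.75)]
gear_blank [(array([298.9, 327.6]), 0.84)]
```

```bash
cat >> h.py <<'E'
_cam=cam
def cam(name):
    c=_cam(name)
    if name!='wrist':
        T=np.eye(4);T[:3,:3]=R.from_euler('xyz',c['attitude'],degrees=True).as_matrix();T[:3,3]=c['position'];c['T']=T
    return c
Z=dict(magazine_floor=.006,plunger_top=.1225,fence_mid=.015,nest_seat=.017,bush_3_mid=.061,feeder=0.,gear_blank=0.,loupe=0.,plug_gauge=0.)
E
python3 - <<'E'
from h import *
a=[]
for n in ['top','side']:
    c=cam(n)
    a.append(cv2.resize(c['pixels'][120:320,150:400,::-1],None,fx=1.6*2,fy=3.2))
    for k,z in Z.items():
        print(n,k,[(np.round(at_z(c,d['at'],z)*1000),None if (q:=at_range(c,d['at'])) is None else np.round(q*1000),round(d['conf'],2)) for d in r.tip_of(k,n)[:2]])
    cv2.imwrite(f'pics/{n}_crop.png',cv2.resize(c['pixels'][130:310,170:410,::-1],None,fx=3.3,fy=3.3,interpolation=cv2.INTER_CUBIC))
E
```

```text
top magazine_floor [(array([528.,  45.,   6.]), array([522.,  48.,  71.]), 0.57)]
top plunger_top [(array([532., -41., 123.]), array([532., -41., 123.]), 0.55)]
top fence_mid []
top nest_seat [(array([602.,  90.,  17.]), array([604.,  90.,   5.]), 0.7), (array([537., -50.,  17.]), array([526., -35., 123.]), 0.7)]
top bush_3_mid [(array([527.,  45.,  61.]), array([532.,  42.,   5.]), 0.5)]
top feeder [(array([560.,  45.,   0.]), array([560.,  45.,   5.]), 0.61), (array([538., 183.,   0.]), array([537., 182.,  17.]), 0.55)]
top gear_blank [(array([675., -14.,   0.]), array([675., -14.,  -1.]), 0.83)]
top loupe [(array([626., 196.,   0.]), array([619., 192.,  40.]), 0.79)]
top plug_gauge [(array([535., 187.,   0.]), array([534., 185.,  17.]), 0.68)]
side magazine_floor [(array([529.,  39.,   6.]), array([555.,   2.,  54.]), 0.68), (array([681., -12.,   6.]), array([684., -19.,  16.]), 0.28)]
side plunger_top [(array([527., -42., 123.]), array([528., -42., 123.]), 0.79), (array([621., -50., 123.]), array([562.,  40.,   6.]), 0.47)]
side fence_mid [(array([569., 109.,  15.]), array([568., 110.,  14.]), 0.84)]
side nest_seat [(array([603.,  99.,  17.]), array([598., 108.,   6.]), 0.75)]
side bush_3_mid [(array([530.,  43.,  61.]), array([535.,  36.,  70.]), 0.51)]
side feeder [(array([555.,  49.,   0.]), array([557.,  45.,   4.]), 0.62)]
side gear_blank [(array([680., -12.,   0.]), array([684., -21.,  13.]), 0.98)]
side loupe [(array([636., 195.,   0.]), array([641., 183.,  13.]), 0.85)]
side plug_gauge []
```

View pics/top_crop.png

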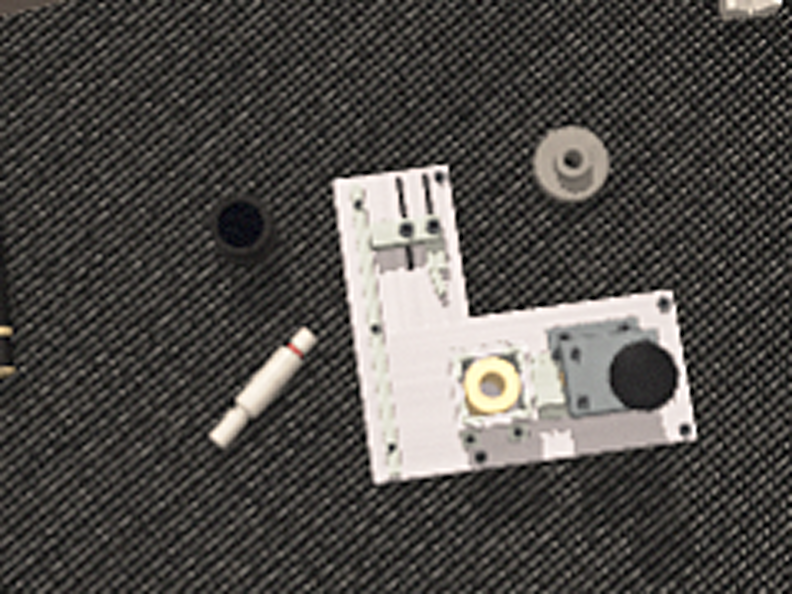

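View pics/side_crop.png

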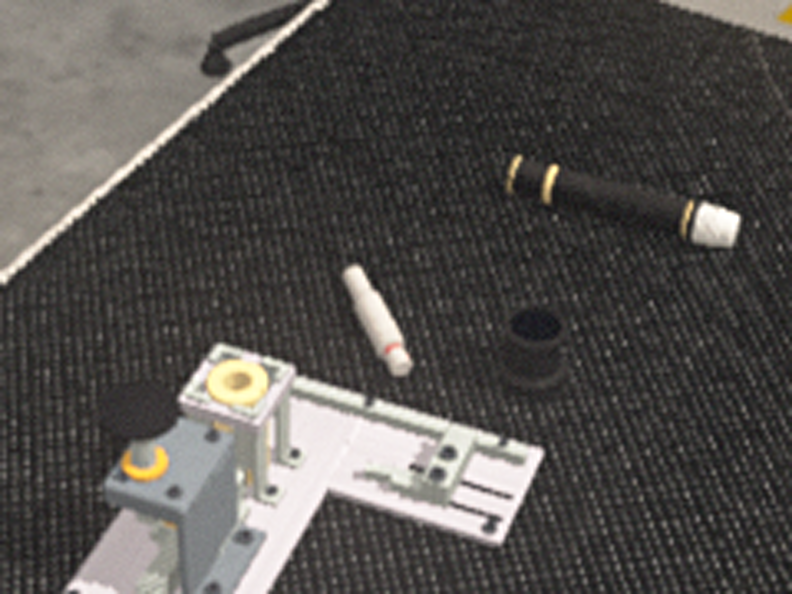

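```bash
cat >> h.py <<'E'
def cloud(c):
    h,wd=c['range_z'].shape; v,u=np.mgrid[:h,:wd]
    p=cv2.undistortPoints(np.stack([u.ravel(),v.ravel()],1).astype(float)[:,None],K(c),np.array(c['dist_coeffs'],float))[:,0]
    z=c['range_z'].ravel(); P=np.stack([p[:,0],-p[:,1],-np.ones(len(p))],1)*z[:,None]
    W=P@c['T'][:3,:3].T+c['T'][:3,3]; W[z<=0]=np.nan
    return W.reshape(h,wd,3)
E
cat > fit.py <<'E'
from h import *
import sys
def fit(n):
    c=cam(n); W=cloud(c).reshape(-1,3)*1000; ok=~np.isnan(W[:,0]); W=W[ok]; rgb=c['pixels'].reshape(-1,3)[ok].astype(int)
    box=lambda x0,x1,y0,y1,z0,z1:(W[:,0]>x0)&(W[:,0]<x1)&(W[:,1]>y0)&(W[:,1]<y1)&(W[:,2]>z0)&(W[:,2]<z1)
    m=box(490,570,-80,0,112,135); P=W[m]; 
    if m.sum()>20: e=cv2.minEnclosingCircle(P[:,:2].astype(np.float32)); print(n,'plunger',m.sum(),P.mean(0).round(1),e)
    m=box(480,580,5,85,64,80); P=W[m]
    if m.sum()>20: print('collar',m.sum(),P.mean(0).round(1),cv2.minAreaRect(P[:,:2].astype(np.float32)))
    m=box(450,720,85,150,10.5,18); P=W[m]
    if m.sum()>20: print('fence',m.sum(),cv2.fitLine(P[:,:2].astype(np.float32),cv2.DIST_HUBER,0,.01,.01).ravel(),P.mean(0),cv2.minAreaRect(P[:,:2].astype(np.float32)))
    m=box(560,720,40,130,19,30); P=W[m]
    if m.sum()>5: print('wall',m.sum(),P.mean(0).round(1),cv2.minAreaRect(P[:,:2].astype(np.float32)))
    m=box(430,720,-120,150,-20,40)&(rgb.min(1)>150); P=W[m]
    if m.sum()>20: print('plate',np.median(P[:,2]),cv2.minAreaRect(P[:,:2].astype(np.float32)))
    return c,W,rgb
if __name__=='__main__':
    for n in sys.argv[1:]: fit(n)
E
python3 fit.py top side
```

```text
top plunger 362 [529.  -39.9 120.9] ((529.5264892578125, -40.03279113769531), 19.97748374938965)
collar 461 [528.8  41.9  70. ] ((529.0325927734375, 41.98426818847656), (47.18277359008789, 46.906044006347656), 7.89792013168335)
fence 341 [9.9122369e-01 1.3219514e-01 5.7033728e+02 1.1177885e+02] [571.36368454 111.1278403   14.62048743] ((586.7293701171875, 101.95510864257812), (217.5721435546875, 38.478145599365234), 5.34438419342041)
wall 180 [629.5  93.5  23.8] ((612.8798217773438, 93.54479217529297), (77.66104125976562, 51.572418212890625), 7.519119739532471)
plate 6.519966292920731 ((588.0546875, 27.350540161132812), (204.3590545654297, 203.65972900390625), 7.8627471923828125)
side plunger 366 [531.4 -41.5 120.7] ((530.7852172851562, -39.79521942138672), 21.0374698638916)
collar 524 [531.6  40.3  69.1] ((530.0696411132812, 43.497344970703125), (47.84760284423828, 50.96756362915039), 7.288849353790283)
fence 307 [9.9134910e-01 1.3125134e-01 5.8998352e+02 1.1362366e+02] [593.5130967  113.65762417  13.8374066 ] ((596.0924682617188, 100.66454315185547), (141.78089904785156, 41.78533172607422), 7.931434154510498)
wall 186 [632.9  91.3  23.8] ((637.8240966796875, 95.88939666748047), (29.683582305908203, 50.832645416259766), 6.776034355163574)
plate 6.234119340783328 ((580.7031860351562, 36.514244079589844), (211.88873291015625, 227.2025146484375), 11.776190757751465)
```

```bash
cat >> h.py <<'E'
O=np.array([559.,46.3])/1000; YAW=7.7
def F(x,y,z): # feeder mm -> world m
    a=np.radians(YAW); return np.array([O[0]+(x*np.cos(a)-y*np.sin(a))/1000,O[1]+(x*np.sin(a)+y*np.cos(a))/1000,z/1000])
def invF(p):
    a=np.radians(YAW); d=(np.array(p)[...,:2]-O)*1000
    return np.stack([d[...,0]*np.cos(a)+d[...,1]*np.sin(a),-d[...,0]*np.sin(a)+d[...,1]*np.cos(a)],-1)
def plan(p1,yaw,p0=None,q0=None):
    s=r.get_state(); p,q=pose(s)
    if p0 is not None:p=np.array(p0)
    if q0 is not None:q=q0
    t=q.inv().apply(np.array(p1)-p)/.5
    d=(q.inv()*R.from_euler('xyz',[180,0,yaw],degrees=True)).as_rotvec(degrees=True)/360
    print('t',s['time_s'],'travel',t.round(4),'dr',d.round(4)); return t,d
E
python3 - <<'E'
from h import *
c=cam('wrist'); print(np.round(c['hand_eye'],3),c['fx'],c['dist_coeffs'])
plan([.53,-.0,.30],-76.3)
E
```

```text
[[-0.     0.957  0.291  0.078]
 [ 1.     0.    -0.001 -0.   ]
 [-0.001  0.291 -0.957 -0.158]
 [ 0.     0.     0.     1.   ]] 307.05217476675335 [-0.05609627  0.          0.          0.          0.        ]
t 2.25 travel [ 1.0252  1.0807 -0.1468] dr [ 0.     -0.      0.1711]
```

>>> jog_arm(travel=[[0.08,0.085,-0.147],[0.16,0.17,-0.147],[0.245,0.26,-0.147],[0.33,0.345,-0.147],[0.41,0.43,-0.147],[0.49,0.52,-0.147],[0.575,0.605,-0.147],[0.655,0.69,-0.147],[0.74,0.78,-0.147],[0.82,0.865,-0.147]], dr=[[0,0,0.025],[0,0,0.05],[0,0,0.075],[0,0,0.1],[0,0,0.125],[0,0,0.15],[0,0,0.171],[0,0,0.171],[0,0,0.171],[0,0,0.171]], claw=[0,0,0,0,0,0,0,0,0,0], newtons=10)

```text
time_s: 3.5
tcp_pos: [0.4588, 0.1285, 0.3006]
eef_rot: [-179.9, 0.0, -76.3]
contact_force: [1.4, 0.3, 0.2]
gripper_width: 0.0006
gripper_force: 0.0
```

```bash
python3 - <<'E'
from h import *
s=r.get_state();print(s['tcp_pos'],s['eef_rot'],s['gripper_width'])
plan([.535,-.035,.30],-76.3)
E
```

```text
[0.45880062 0.12845853 0.30064238] [-1.79923388e+02  2.83618413e-02 -7.62580443e+01] 0.0005989049371791925
t 3.5 travel [ 0.3538 -0.0704  0.0012] dr [-0.0002  0.0001  0.0001]
```

>>> jog_arm(travel=[[0.06,-0.01,0],[0.13,-0.025,0],[0.2,-0.04,0],[0.27,-0.055,0],[0.32,-0.065,0],[0.354,-0.07,0],[0.354,-0.07,0],[0.354,-0.07,0],[0.354,-0.07,0],[0.354,-0.07,0]], dr=[[0,0,0],[0,0,0],[0,0,0],[0,0,0],[0,0,0],[0,0,0],[0,0,0],[0,0,0],[0,0,0],[0,0,0]], claw=[0,0,0,0,0,0,0,0,0,0])

```text
time_s: 4.75
tcp_pos: [0.534, -0.0327, 0.3003]
eef_rot: [-180.0, 0.0, -76.2]
contact_force: [0.7, 0.2, 0.4]
gripper_width: 0.0004
gripper_force: 0.0
```

```bash
python3 - <<'E'
from fit import *
c,W,rgb=fit('wrist')
cv2.imwrite('pics/w1.png',c['pixels'][:,:,::-1])
I=invF(W/1000)
m=(I[:,0]>45)&(I[:,0]<110)&(I[:,1]>10)&(I[:,1]<65)&(W[:,2]>20)&(W[:,2]<30)
print('wall f',m.sum(),np.percentile(I[m],[2,50,98],axis=0).round(1),np.percentile(W[m,2],[2,98]))
m=(W[:,2]>68)&(W[:,2]<78)&(abs(I[:,0]+30)<40)&(abs(I[:,1])<40); print('collar f',m.sum(),np.percentile(I[m],[1,50,99],axis=0).round(1))
m=(W[:,2]>8)&(W[:,2]<20)&(abs(I[:,1]-60)<12)&(abs(I[:,0]-10)<50); print('fence',np.percentile(I[m],[2,50,98],axis=0).round(1))
plan(F(-41,-81,130),-76.3)
E
```

```text
wrist plunger 943 [527.3 -39.4 121.5] ((526.8936157226562, -38.69840621948242), 19.903453826904297)
collar 824 [528.2  38.6  69.9] ((526.9906616210938, 42.69459533691406), (47.21965026855469, 46.15921401977539), 7.240415096282959)
fence 87 [9.91228819e-01 1.32156774e-01 6.23592468e+02 1.18120476e+02] [621.30593378 113.89491673  14.23707008] ((581.1297607421875, 98.5787353515625), (162.28805541992188, 36.728050231933594), 6.984645366668701)
wall 276 [628.2  92.1  24.5] ((635.3739013671875, 96.13699340820312), (29.306318283081055, 47.11412048339844), 7.938197612762451)
plate 6.517781644301335 ((587.243896484375, 27.4278564453125), (205.0548553466797, 201.59193420410156), 7.778132438659668)
wall f 268 [[67.9 16. ]
 [74.3 35.9]
 [82.2 57.9]] [21.55118079 28.66888624]
collar f 718 [[-55.3 -21.8]
 [-31.2  -4.3]
 [ -9.1  19.4]]
fence [[ 7.1 50.9]
 [52.2 61.9]
 [58.7 62.9]]
t 4.8 travel [0.0107 0.0127 0.3404] dr [-0.      0.      0.0002]
```

View pics/w1.png

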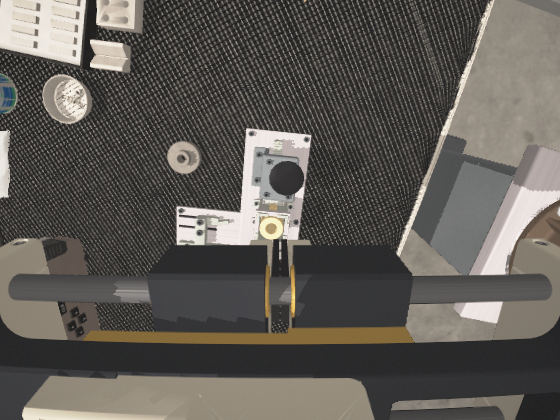

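>>> jog_arm(travel=[[0.0,0.01,0.1],[0.0,0.01,0.2],[0.0,0.01,0.29],[0.0,0.01,0.335],[0.0,0.01,0.345],[0.0,0.01,0.365],[0.0,0.01,0.385],[0.0,0.01,0.4],[0.0,0.01,0.41],[0.0,0.01,0.414]], dr=[[0,0,0],[0,0,0],[0,0,0],[0,0,0],[0,0,0],[0,0,0],[0,0,0],[0,0,0],[0,0,0],[0,0,0]], claw=[0,0,0,0,0,0,0,0,0,0])

```text
time_s: 6.05
tcp_pos: [0.5302, -0.0342, 0.0946]
eef_rot: [-179.9, -0.0, -76.2]
contact_force: [-2.3, 0.7, 7.8]
gripper_width: 0.0007
gripper_force: 4.0
```

>>> jog_arm(travel=[[0,0,0.002],[0,0,0.003],[0,0,0.004],[0,0,0.005],[0,0,0.006],[0,0,0.007],[0,0,0.008],[0,0,0.008],[0,0,0.008],[0,0,0.008]], dr=[[0,0,0],[0,0,0],[0,0,0],[0,0,0],[0,0,0],[0,0,0],[0,0,0],[0,0,0],[0,0,0],[0,0,0]], claw=[0,0,0,0,0,0,0,0,0,0])

```text
time_s: 7.3
tcp_pos: [0.5303, -0.0343, 0.0923]
eef_rot: [-179.8, -0.0, -76.2]
contact_force: [-8.4, 2.2, 22.0]
gripper_width: 0.0005
gripper_force: 10.8
```

>>> jog_arm(travel=[[0,0,-0.02],[0,0,-0.05],[0,0,-0.08],[0,0,-0.12],[0,0,-0.17],[0,0,-0.22],[0.0,0,-0.26],[0.0,0,-0.26],[0.0,0,-0.26],[0.0,0,-0.26]], dr=[[0,0,0],[0,0,0],[0,0,0],[0,0,0],[0,0,0],[0,0,0],[0,0,0],[0,0,0],[0,0,0],[0,0,0]], claw=[0,0,0,0,0,0,0,0,0,0])

```text
time_s: 8.55
tcp_pos: [0.5288, -0.0345, 0.2183]
eef_rot: [179.9, 0.0, -76.3]
contact_force: [0.9, -0.1, -0.1]
gripper_width: 0.0007
gripper_force: 0.0
```

```bash
python3 - <<'E'
from fit import *
ims=[]
for n in ['side','top']:
    c,W,rgb=fit(n); ims.append(c['pixels'][130:310,170:410,::-1])
    I=invF(W/1000)
    m=(I[:,0]>-60)&(I[:,0]<5)&(I[:,1]>20)&(I[:,1]<58)&(W[:,2]>24)&(W[:,2]<34)
    if m.sum()>5: print(n,'bush f',m.sum(),np.percentile(I[m],[1,50,99],axis=0).round(1),cv2.minEnclosingCircle(I[m].astype(np.float32)))
    for d in r.regions_of('bush_1_mid',n): 
        P=cloud(c)[d['pixels']]; print(d['conf'],d['extent'],np.nanmedian(invF(P),axis=0).round(1),np.nanmedian(P[:,2]))
cv2.imwrite('pics/after.png',cv2.resize(np.vstack(ims),None,fx=1.66,fy=1.66,interpolation=cv2.INTER_CUBIC))
plan(F(-80,43,190),-76.3)
E
```

```text
side plunger 365 [531.4 -41.4 120.6] ((530.0107421875, -39.51226806640625), 20.79460906982422)
collar 360 [532.2  39.8  68.8] ((530.0609130859375, 42.58617401123047), (48.48784255981445, 49.19435501098633), 7.584861755371094)
fence 289 [9.9079204e-01 1.3539240e-01 5.9454742e+02 1.1415538e+02] [594.0706969  113.11349871  14.12444006] ((581.093994140625, 99.15630340576172), (169.12037658691406, 40.805809020996094), 7.794010639190674)
wall 187 [632.8  91.   24. ] ((616.0520629882812, 91.57173156738281), (80.90673065185547, 51.19806671142578), 11.033552169799805)
plate 6.28120168133306 ((580.735595703125, 38.05995178222656), (211.8822479248047, 224.5502471923828), 11.560705184936523)
side bush f 50 [[-45.6  35.5]
 [-27.   43.6]
 [-13.3  54.9]] ((-29.327735900878906, 43.023380279541016), 17.166889190673828)
0.44 [247.4, 245.0, 260.0, 261.6] [-14.6  41.5] 0.024993999380221177
t 8.75 travel [-0.2451  0.0537  0.0573] dr [ 0.0001 -0.      0.0001]
```

View pics/after.png

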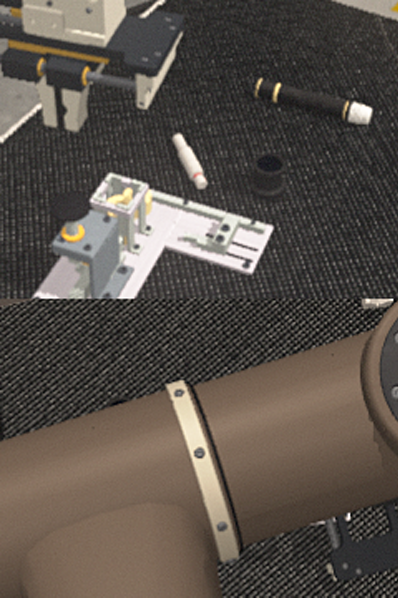

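```bash
python3 - <<'E'
from h import *
c=cam('side'); W=cloud(c); p,q=pose(c['s']); T=q.inv().apply((W.reshape(-1,3)-p))*1000
ok=~np.isnan(T[:,0])&(np.abs(T[:,0])<120)&(np.abs(T[:,1])<150)&(T[:,2]>-140)&(T[:,2]<6); T=T[ok]
for lo in range(-140,140,20):
    m=(T[:,1]>=lo)&(T[:,1]<lo+20)
    if m.sum()>5: print(lo,m.sum(),'zmax',np.percentile(T[m,2],[50,95,99]).round(),'x',np.percentile(T[m,0],[2,98]).round())
f=T[(T[:,2]>-40)&(T[:,2]<-3)]; print('finger',np.percentile(f,[1,50,99],axis=0).round(1))
f=T[(T[:,2]>-20)&(T[:,2]<-3)]; print('tip',np.percentile(f,[1,50,99],axis=0).round(1))
E
```

```text
-100 927 zmax [-107.  -70.  -67.] x [-34.  41.]
-80 571 zmax [-108.  -80.  -78.] x [-32.  40.]
-60 795 zmax [-111.  -81.  -78.] x [-21.  32.]
-40 837 zmax [-96. -63. -36.] x [-2. 40.]
-20 1043 zmax [-89.  -8.  -3.] x [-4. 40.]
0 1011 zmax [-89. -12.  -4.] x [ 9. 40.]
20 368 zmax [-91. -73. -71.] x [-18.  40.]
40 409 zmax [-101.  -80.  -78.] x [-27.  32.]
60 866 zmax [-105.  -72.  -68.] x [-33.  39.]
80 513 zmax [-109.  -75.  -69.] x [-36.  40.]
finger [[ -9.1 -20.8 -39.6]
 [ 11.1  -4.4 -21.7]
 [ 13.7  15.8  -3.8]]
tip [[ -9.8 -17.8 -19.8]
 [ 11.1  -5.5 -11.9]
 [ 13.8  14.1  -3.3]]
```

>>> jog_arm(travel=[[-0.08,0.018,0],[-0.16,0.036,0],[-0.245,0.054,0],[-0.245,0.054,0.03],[-0.245,0.054,0.12],[-0.245,0.054,0.22],[-0.245,0.054,0.31],[-0.245,0.054,0.37],[-0.245,0.054,0.39],[-0.245,0.054,0.39]], dr=[[0,0,0],[0,0,0],[0,0,0],[0,0,0],[0,0,0],[0,0,0],[0,0,0],[0,0,0],[0,0,0],[0,0,0]], claw=[0,0,0,0,0,0,0,0,0,0])

```text
time_s: 10.05
tcp_pos: [0.474, 0.0777, 0.0238]
eef_rot: [179.9, -0.0, -76.3]
contact_force: [0.3, 0.9, 0.8]
gripper_width: 0.0005
gripper_force: 0.0
```

```bash
python3 - <<'E'
from h import *
s=r.get_state(); print(invF(s['tcp_pos']),s['tcp_pos'],s['contact_force'])
plan(F(-80,42.5,14),-76.3); plan(F(-60,42.5,14),-76.3); plan(F(10,42.5,14),-76.3)
E
```

```text
[-80.0173286   42.49041921] [0.47401104 0.07768607 0.02375568] [0.29094539 0.88951159 0.76401948]
t 10.05 travel [-0.     -0.0001  0.0195] dr [ 0.0002 -0.0001  0.    ]
t 10.05 travel [ 0.0042 -0.0398  0.0195] dr [ 0.0002 -0.0001  0.    ]
t 10.05 travel [ 0.0188 -0.1791  0.0193] dr [ 0.0002 -0.0001  0.    ]
```

>>> jog_arm(travel=[[0,0,0.0195],[0.0016,-0.015,0.0195],[0.003,-0.029,0.0195],[0.0046,-0.044,0.0195],[0.0063,-0.06,0.0195],[0.008,-0.076,0.0195],[0.0096,-0.092,0.0195],[0.0113,-0.108,0.0195],[0.013,-0.124,0.0195],[0.0147,-0.14,0.0195]], dr=[[0,0,0],[0,0,0],[0,0,0],[0,0,0],[0,0,0],[0,0,0],[0,0,0],[0,0,0],[0,0,0],[0,0,0]], claw=[0,0,0,0,0,0,0,0,0,0])

```text
time_s: 11.3
tcp_pos: [0.5443, 0.0877, 0.0143]
eef_rot: [180.0, -0.0, -76.3]
contact_force: [-0.8, 0.2, 0.3]
gripper_width: 0.0005
gripper_force: 0.3
```

```bash
python3 - <<'E'
from fit import *
s=r.get_state(); print(invF(s['tcp_pos']),s['tcp_pos'],s['contact_force'])
c=cam('side'); W=cloud(c).reshape(-1,3); I=invF(W)
m=(I[:,0]>0)&(I[:,0]<62)&(I[:,1]>22)&(I[:,1]<62)&(W[:,2]>.022)&(W[:,2]<.034)
if m.sum()>5: print('bush f',m.sum(),np.percentile(I[m],[1,50,99],axis=0).round(1),cv2.minEnclosingCircle(I[m].astype(np.float32)))
cv2.imwrite('pics/push1.png',cv2.resize(c['pixels'][150:310,200:400,::-1],None,fx=4,fy=3.7,interpolation=cv2.INTER_CUBIC)[:592])
E
```

```text
[-9.03044351 42.99853845] [0.54428977 0.08770087 0.01427408] [-0.75373726  0.23688122  0.29951645]
bush f 210 [[ 1.  28. ]
 [21.8 39. ]
 [40.2 58.6]] ((19.725358963012695, 41.76991271972656), 21.224824905395508)
```

View pics/push1.png

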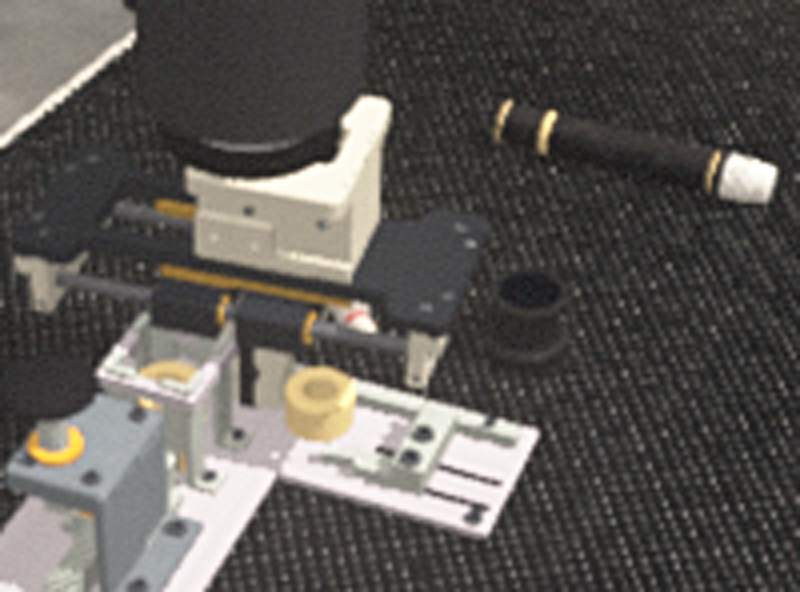

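>>> jog_arm(travel=[[0.001,-0.008,0],[0.0017,-0.016,0],[0.0025,-0.024,0],[0.0034,-0.032,0],[0.004,-0.038,0],[0.0045,-0.042,0],[0.0048,-0.045,0],[0.005,-0.047,0],[0.0052,-0.049,0],[0.0052,-0.049,0]], dr=[[0,0,0],[0,0,0],[0,0,0],[0,0,0],[0,0,0],[0,0,0],[0,0,0],[0,0,0],[0,0,0],[0,0,0]], claw=[0,0,0,0,0,0,0,0,0,0])

```text
time_s: 12.6
tcp_pos: [0.5682, 0.0909, 0.0143]
eef_rot: [-180.0, 0.0, -76.3]
contact_force: [-0.6, -0.0, 0.1]
gripper_width: 0.0004
gripper_force: 0.1
```

```bash
cat > look.py <<'E'
from fit import *
import sys
s=r.get_state(); print(invF(s['tcp_pos']).round(1),s['contact_force'].round(1),s['time_s'])
c=cam('side'); W=cloud(c).reshape(-1,3); I=invF(W); rgb=c['pixels'].reshape(-1,3).astype(int)
m=(I[:,0]>10)&(I[:,0]<90)&(I[:,1]>22)&(I[:,1]<64)&(W[:,2]>.025)&(W[:,2]<.034)&(rgb[:,0]-rgb[:,2]>40)
print('bush f',m.sum(),np.percentile(I[m],[1,50,99],axis=0).round(1),cv2.minEnclosingCircle(I[m].astype(np.float32)))
cv2.imwrite(f'pics/{sys.argv[1]}.png',cv2.resize(c['pixels'][210:290,240:350,::-1],None,fx=6,fy=6,interpolation=cv2.INTER_CUBIC))
E
python3 look.py push2
```

```text
[15.1 43. ] [-0.6 -0.   0.1] 12.6
bush f 146 [[33.  27.5]
 [48.9 43.1]
 [64.5 59.9]] ((48.233280181884766, 43.61913299560547), 17.256437301635742)
```

View pics/push2.png

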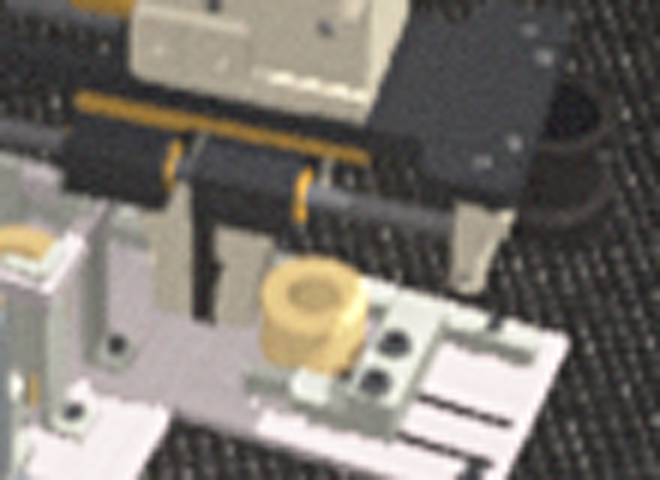

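>>> jog_arm(travel=[[0.0002,-0.0015,0],[0.0003,-0.003,0],[0.0005,-0.0045,0],[0.0006,-0.006,0],[0.0008,-0.0075,0],[0.0009,-0.009,0],[0.001,-0.01,0],[0.0011,-0.011,0],[0.0012,-0.012,0],[0.0012,-0.012,0]], dr=[[0,0,0],[0,0,0],[0,0,0],[0,0,0],[0,0,0],[0,0,0],[0,0,0],[0,0,0],[0,0,0],[0,0,0]], claw=[0,0,0,0,0,0,0,0,0,0])

```text
time_s: 13.9
tcp_pos: [0.5741, 0.0917, 0.0143]
eef_rot: [180.0, -0.0, -76.3]
contact_force: [-1.4, 0.2, 0.1]
gripper_width: 0.0004
gripper_force: 0.5
```

```bash
python3 look.py push3
```

```text
[21. 43.] [-1.4  0.2  0.1] 13.9
bush f 143 [[38.7 28. ]
 [54.2 42.8]
 [70.3 59.1]] ((53.51186752319336, 44.30778121948242), 17.6079044342041)
```

>>> jog_arm(travel=[[0.0002,-0.0015,0],[0.0003,-0.003,0],[0.0005,-0.0045,0],[0.0006,-0.006,0],[0.0008,-0.0075,0],[0.0009,-0.009,0],[0.001,-0.01,0],[0.0011,-0.011,0],[0.0012,-0.012,0],[0.0012,-0.012,0]], dr=[[0,0,0],[0,0,0],[0,0,0],[0,0,0],[0,0,0],[0,0,0],[0,0,0],[0,0,0],[0,0,0],[0,0,0]], claw=[0,0,0,0,0,0,0,0,0,0])

```text
time_s: 15.2
tcp_pos: [0.5748, 0.0909, 0.0134]
eef_rot: [179.4, -0.0, -76.3]
contact_force: [-18.0, 0.7, 12.0]
gripper_width: 0.0006
gripper_force: 8.6
```

```bash
python3 look.py push4
```

```text
[21.6 42.1] [-18.    0.7  12. ] 15.2
bush f 143 [[39.6 27.7]
 [55.3 42.4]
 [70.3 59.5]] ((55.03010940551758, 43.50332260131836), 17.613271713256836)
```

View pics/push4.png

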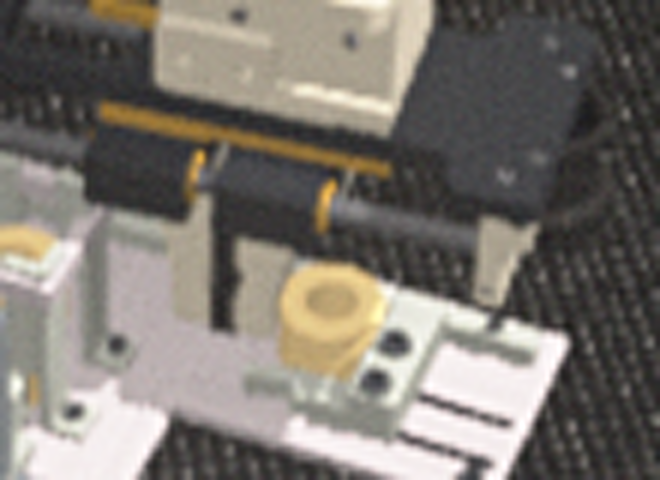

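>>> jog_arm(travel=[[-0.001,0.01,0],[-0.0025,0.025,0],[-0.005,0.05,0],[-0.008,0.08,0],[-0.01,0.1,0],[-0.01,0.1,-0.05],[-0.01,0.1,-0.15],[-0.01,0.1,-0.25],[-0.01,0.1,-0.35],[-0.01,0.1,-0.4]], dr=[[0,0,0],[0,0,0],[0,0,0],[0,0,0],[0,0,0],[0,0,0],[0,0,0],[0,0,0],[0,0,0],[0,0,0]], claw=[0,0,0,0,0,0,0,0,0,0])

```text
time_s: 16.5
tcp_pos: [0.5309, 0.0859, 0.2176]
eef_rot: [-179.7, 0.0, -76.2]
contact_force: [0.1, -0.2, -0.7]
gripper_width: 0.0004
gripper_force: 0.0
```

```bash
python3 look.py ret; python3 -c "
from h import *
plan([.60,.13,.2],-76.3)"
```

```text
[-22.5  43. ] [ 0.1 -0.2 -0.7] 16.5
bush f 139 [[40.6 28.2]
 [54.8 44.2]
 [69.7 59.6]] ((55.59329605102539, 44.50533676147461), 17.897363662719727)
t 16.55 travel [-0.0528 -0.1526  0.0413] dr [-0.0012  0.0001  0.0002]
```

>>> jog_arm(travel=[[-0.01,-0.03,0],[-0.03,-0.09,0],[-0.05,-0.15,0.0],[-0.053,-0.153,0.02],[-0.053,-0.153,0.04],[-0.053,-0.153,0.04],[-0.053,-0.153,0.04],[-0.053,-0.153,0.04],[-0.053,-0.153,0.04],[-0.053,-0.153,0.04]], dr=[[0,0,0],[0,0,0],[0,0,0],[0,0,0],[0,0,0],[0,0,0],[0,0,0],[0,0,0],[0,0,0],[0,0,0]], claw=[0,0,0,0,0,0,0,0,0,0])

```text
time_s: 17.8
tcp_pos: [0.5984, 0.1295, 0.1946]
eef_rot: [-180.0, 0.0, -76.3]
contact_force: [-0.1, 0.2, -1.0]
gripper_width: 0.0005
gripper_force: 0.0
```

```bash
python3 - <<'E'
from h import *
c=cam('wrist'); W=cloud(c).reshape(-1,3); I=invF(W); rgb=c['pixels'].reshape(-1,3).astype(int)
near=(I[:,0]>20)&(I[:,0]<100)&(I[:,1]>10)&(I[:,1]<70)
gold=(rgb[:,0]-rgb[:,2]>40)
m=near&gold&(W[:,2]>.023)&(W[:,2]<.036); print('bush',m.sum(),np.percentile(I[m],[1,50,99],axis=0).round(1),cv2.minEnclosingCircle(I[m].astype(np.float32)),np.percentile(W[m,2],[2,50,98]))
m=near&~gold&(W[:,2]>.020)&(W[:,2]<.030); print('wall',m.sum(),np.percentile(I[m],[1,5,50,95,99],axis=0).round(1))
uv=c['T']; p=F(55,43,20)-uv[:3,3]; v=uv[:3,:3].T@p; u=int(c['cx']+c['fx']*v[0]/-v[2]); w_=int(c['cy']-c['fy']*v[1]/-v[2]); print(u,w_)
y0=max(w_-45,0);x0=max(u-60,0)
cv2.imwrite('pics/w2.png',cv2.resize(c['pixels'][y0:y0+90,x0:x0+120,::-1],None,fx=6,fy=6,interpolation=cv2.INTER_CUBIC))
E
```

```text
bush 294 [[36.4 30.1]
 [51.2 39.9]
 [67.  60.7]] ((51.77803421020508, 45.750953674316406), 15.976208686828613) [0.02502812 0.02762296 0.02893485]
wall 911 [[39.3 16. ]
 [42.6 18.2]
 [72.3 42.2]
 [82.4 59.1]
 [83.3 60.7]]
277 151
```

View pics/w2.png

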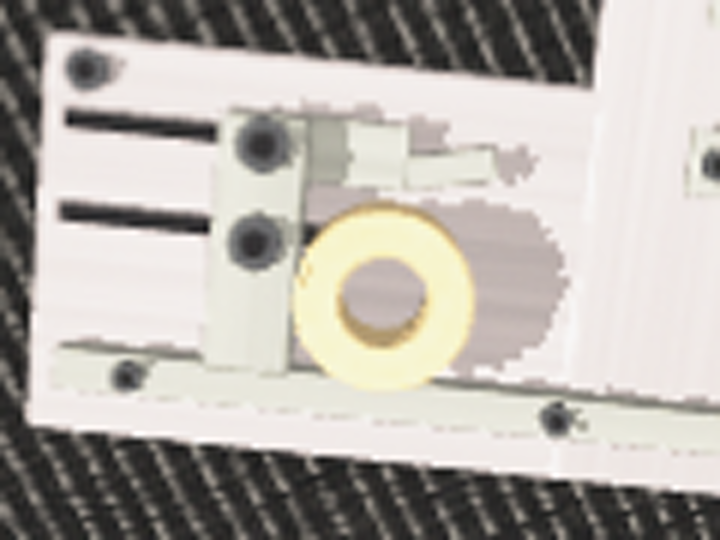

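The wrist view shows the bush (crop pixel 385,298) upright with its edge on the end wall's face (column about 297) and lying along the fence. The robot is clear of everything.

```bash
python3 -c "
from plant import r
print(r.close_job())"
```

```text
the job is handed in; nothing more can be done
None
```

The plunger was pressed once to its stop and sprang back. The ejected bush was pushed upright along the fence until it stopped against the end wall (about 18 N), the wrist camera showed it touching the wall, and the job is handed in at about 18 s with the arm clear.

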